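# Seat and clamp the cell test fixture

### The job

Push the grey test fixture along its rails until it sits fully home against the end stop, then push the toggle clamp's lever over with a fingertip, all the way down past centre, so that the clamp stays locked with its spindle pressing on the fixture. Do not lift the fixture, leave the other things on the bench where they are, and finish clear of everything.

Things in the scene. Friction and masses are not known exactly. Their poses are not given: they have to be found in the camera images.
- nest: locating nest: aluminium plate 330 x 110 x 12 mm fixed to the bench, with two guide rails, an end stop and a toggle clamp. Origin at bench level on its centre line; the plate spans own x = -170 to 160 mm, top at z = 12 mm. Own x runs along the rails from their open mouth to the stop and on along the clamp's lever; y across; z up. The clamp's bracket is at x = 1 to 67 mm, |y| < 30 mm.
- rail_mouth (a point): middle of the rails' open mouth on the plate's top (nest x = -150 mm). The two rails, 65 mm apart inside, 10 mm wide and 14 mm high, run from here to the stop; the plate goes on 20 mm before them.
- stop_face (a point): middle of the end stop's face (nest x = -15 mm, 24 mm above the bench; the stop is 18 mm high). The fixture is home when its rear face sits on it.
- fixture: grey test fixture, loose between the rails, 0.55 kg, slides with 1 to 4 N. Base block 100 (x) x 60 x 24 mm; at its -x end a tower 32 mm long, 60 mm wide, 45 mm tall holds a white tube (16 x 88 mm, along y); the rest is flat on top. Origin: centre of underside, on the plate's top. Own x points to the stop; home at nest x = -65 mm; starts 15 to 35 mm short of that.
- fixture_front (a point): middle of the fixture's flat front face (own x = -50 mm, 20 mm above its underside, 32 mm above the bench), the face away from the stop. The face is 60 mm wide and 45 mm tall.
- lever (a joint): lever angle, rad. 0 = open, the lever standing 1.31 rad above level; grows as it swings down, away from the fixture (elevation = 1.31 - angle). Starts at 0 to 0.2 and stays where left. It takes 2 to 3 N at the grip, and up to 6 N once the spindle touches the fixture (about 0.87). Dead centre 1.15; past it the clamp holds itself; end stop, nearly level: 1.24.
- lever_pivot (a point): axis of the lever, at nest (54, 0, 40) mm; the axis runs along nest y.
- lever_grip (a point): point on the upper face of the lever's grip, 100 mm out from the pivot: the face towards the clamp bar when open, upward when locked. The lever runs straight out from the pivot; its grip, from 49 to 127 mm out, is 18 mm wide (nest y) and 12 mm thick, so this face lies 6 mm off the line from the pivot.
- lever_end (a point): free end of the lever, 127 mm out from the pivot, on its centre line.
- spindle: black rubber foot, 18 mm diameter, of the clamp's spindle, sprung. Origin: centre of its pressing face. It sits 67 mm out on the clamp bar, which pivots at nest (12, 0, 57) mm. With the lever at 0 the bar slopes up 60 deg towards the rail mouth, its end 130 mm above the bench (50 deg with the lever at 0.2); a finger has an open V between bar and lever. Locked, the bar is level.
- end_cap: brass pressure-housing end cap: stepped disc 72 mm across, 36 mm tall. Origin: centre of its underside. Bystander.
- sensor_guard: white acetal sensor guard: upright cage of five posts, 56 mm across, 71 mm tall. Origin: centre of its underside. Bystander.
- plug_a: titanium bulkhead plug with a black rubber seat, standing, 36 mm across, 44 mm tall. Origin: centre of its underside. Bystander.
- plug_b: second titanium bulkhead plug, the same as plug_a. Bystander.
- cell_holder: blue anodised conductivity cell holder: channel block 70 x 44 x 38 mm. Origin: centre of its underside. Bystander.
- hex_key: steel L-shaped hex key lying flat, 90 x 28 mm, 6 mm thick. Origin: middle of its long leg, underside. Bystander.
- screwdriver: screwdriver lying flat, 190 mm long. Origin: under its middle. Bystander.
There are look-alikes about, which are no part of the job. What is shaped like the fixture but pink is not meant.

How it is judged:
By the outcome, as a careful person would: the job done as asked, in the order asked, and still so for the second after the job is handed in, with the robot touching nothing.
It also fails if it takes over 42 s, if anything falls off the work surface, if the arm or the gripper's body presses on something with over 40 N, if the wrist force passes 120 N, or if a joint passes its speed limit or range.

### The arm

A 6-joint arm with a two-finger parallel gripper is mounted at the origin on the work surface. World frame = base frame: x ahead of the robot, y to its left, z up, the work surface at z = 0. Lengths are in m, angles in rad, forces in N, time in s.
With the tool pointing down it reaches from about 0.375 to 0.975 m from the base axis. Payload 3.8 kg.
Tool frame: the origin (TCP) lies midway between the tips of the shut fingers; the grasp point (between the pads) lies 19 mm behind it; z points along the fingers, y is the line along which they close (so a half turn about z gives the same grasp; the last joint's range is limited). The gripper opens to 85 mm and grips with 20 to 120 N. Pads are 22 mm wide; open, the fingers measure 114 mm over their backs; the gripper's body (76 mm by 85 mm) begins 54 mm behind the grasp point. The pads swing forward as they close: fully open they stand 13 mm farther back than shut.
Start: joints at [-1.267, 0.264, 1.604, -0, 1.274, -0.037], TCP at [0.226, -0.636, 0.231] pointing down, gripper open.
Joint ranges: [-2.63, 2.63], [-0.94, 2.18], [0.31, 2.57], [-1.31, 4.45], [0, 2.66], [-2.55, 2.55]. Speed limits (rad/s): [2.57, 2.57, 3.14, 3.14, 3.14, 3.14].

### API

Orientations are given as a rotation vector (axis times angle).
In Python, from workcell import * gives the robot as it stands. The module is installed in compiled form; this text tells all that it offers.
- The arm moves only by the tool apply_moves, never from a script. Its arguments are lists of equal length, an entry for each row: "fingers": the opening, from 0 (shut) to 1 (fully open); "travel": the shift along the tool's x, y, z normalised to -1 to 1, where 1 is 0.05 m, a list of three; "rotation": the turn, a rotation vector about the tool's x, y, z normalised to -1 to 1, where 1 is 6 degrees, a list of three. In form: {"fingers": [fingers, ...], "travel": [[dx, dy, dz], ...], "rotation": [[ax, ay, az], ...]}. A call has 1 to 12 rows; each row shifts and turns the commanded pose from where the row before left it, along the tool's axes as they then stand; what a row does not reach is not made up. A row lasts 1/10 s, in which the tool goes at most 50 mm and 8.59 degrees, less where a joint would pass 70% of its speed; a pose out of reach is approached as far as the arm can. A call with a number of a shift or a turn outside -1 to 1 is refused whole. A call with a gripper value outside its range is refused whole. The fingers move at their own pace and stop on an object; "newtons" is the grip in N (left out, the last holds). Time passes only in rows, so rows that do not move let the fingers close. It gives the time, the measured TCP pose, the force, the opening and the grip force at its end, in the units of the state.
- read_state(): the state, without advancing time (a new reading comes with each control period).
- read_camera(name): name is "scene" or "top" or "wrist"; returns a dict with "image" (400x640x3 uint8, red, green, blue), "fx", "fy", "cx", "cy" (pixels), "k1" (the pictures are not rectified: a ray, as slopes to the right and down, at radius r is drawn at 1 + k1 r^2 times it, then the intrinsics apply), "extrinsics" (4x4, takes a point from world to camera coordinates). Camera axes: x right, y down, z forward; pixel columns grow to the right and rows downward; lengths in m; the calibration is good to about 2 mm. A picture is of the moment at which its call begins. There is no depth.
- finish_job(): hands the job in; it is judged then, once.
Trained networks look in the newest picture that a camera, given by its name, has taken for a name from the list of things; names that differ only in an ending like _2 or _b are one class to them, and where a whole thing is asked for, a point or a joint stands for the part that bears it (a point fixed in the world has none). Each returns a list of dicts, best first, with "p" (0 to 1); they miss things now and then, are a little off and sometimes report something else, mostly with a low value. They report only what shows in the picture. A call takes as long as a camera call. They do not tell look-alikes from the thing itself.
- regions_of(camera, name): "mask" (400x640 bool, what is visible of it) and "bbox" ([left, top, width, height] in pixels, round what is visible of it).
- tip_of(camera, name): "location" ([column, row] in pixels: a listed point, or the origin of a listed thing).
The state is a dict: "time": time; "q": joint angles; "joint_vel": joint speeds; "joint_torque": joint torques, N m; "tool_pos": TCP position; "tcp_rot": TCP orientation; "wrist_force": force on the tool from outside, world axes, zero at the start; "torque": the same for the moment, N m; "width": opening from 0.0 (shut) to 1.0 (fully open); "grip_force": force on a finger pad.
Only numpy, scipy, OpenCV 4.12 (cv2) and the standard library are available. Lean on these libraries where they do the work, as an engineer would, in place of code of your own. Each camera call takes 0.05 s, during which the arm holds its last target. There are 200 camera calls.

## Working session

There is one attempt and no reset: what is moved stays moved. The work goes in short steps, Python scripts to look and compute and a tool call to move; the robot and the scene stay as the last step left them, time stands still between calls to the robot, and variables do not carry over. Pictures are saved under pics/ and viewed, at most 10 in all, crops included, and the job is handed in when it is done.

Besides the shell and the picture viewer there is one more tool, called after "Call:" as name(argument=value, ...) on one line, values as JSON. apply_moves: Moves the arm, as the interface text tells. Scaled input: -1 to 1 covers 0.05 m each way for a shift and 6 degrees each way for a turn. Its arguments: {"type":"object","properties":{"fingers":{"type":"array","items":{"type":"number"}},"travel":{"type":"array","items":{"type":"array","items":{"type":"number"}}},"rotation":{"type":"array","items":{"type":"array","items":{"type":"number"}}},"newtons":{"type":"number"}},"required":["fingers","travel","rotation"]}

```bash
mkdir -p pics
cat > h.py <<'E'
from workcell import *
import numpy as np, cv2
from scipy.spatial.transform import Rotation as R
def cam(n):
    c=read_camera(n); return c
def ray(c,px):
    K=np.array([[c['fx'],0,c['cx']],[0,c['fy'],c['cy']],[0,0,1.]])
    p=cv2.undistortPoints(np.array([[px]],float),K,np.array([c['k1'],0,0,0,0.]))[0,0]
    E=np.array(c['extrinsics']); o=-E[:3,:3].T@E[:3,3]; d=E[:3,:3].T@np.array([p[0],p[1],1]); return o,d
def atz(c,px,z):
    o,d=ray(c,px); return o+d*(z-o[2])/d[2]
def proj(c,P):
    E=np.array(c['extrinsics']); q=E[:3,:3]@np.array(P)+E[:3,3]; x,y=q[0]/q[2],q[1]/q[2]; s=1+c['k1']*(x*x+y*y)
    return np.array([c['fx']*x*s+c['cx'],c['fy']*y*s+c['cy']])
E
python3 - <<'E'
from h import *
for n in ['scene','top']:
    c=cam(n); cv2.imwrite(f'pics/{n}0.png',c['image'][:,:,::-1])
    print(n,ray(c,(320,200)))
    for t in ['rail_mouth','stop_face','fixture','fixture_front','lever_pivot','lever_grip','lever_end','spindle','nest']:
        print(t,[(round(r['p'],2),np.round(r['location'],1).tolist()) for r in tip_of(n,t)[:3]])
s=read_state();print(s)
E
```

```text
scene (array([0.82441578, 0.49143916, 0.78216274]), array([-0.32290639, -0.552822  , -0.76824083]))
rail_mouth [(0.57, [321.3, 183.7])]
stop_face [(0.57, [336.1, 214.2])]
fixture [(0.74, [334.7, 149.0]), (0.59, [327.7, 197.9]), (0.39, [276.4, 128.0])]
fixture_front [(0.9, [330.6, 131.9]), (0.76, [327.4, 181.1])]
lever_pivot [(0.87, [343.4, 238.5])]
lever_grip [(0.64, [348.0, 225.4]), (0.43, [274.0, 124.5])]
lever_end [(0.6, [350.8, 218.9])]
spindle []
nest [(0.62, [337.0, 230.4])]
top (array([0.2884249 , 0.02043085, 1.47246088]), array([ 0.16779298, -0.00629396, -0.98603138]))
rail_mouth [(0.9, [355.4, 222.4]), (0.63, [313.4, 210.5])]
stop_face [(0.89, [320.6, 210.0])]
fixture [(0.96, [341.4, 215.4]), (0.58, [391.2, 256.4])]
fixture_front [(0.97, [359.2, 219.3])]
lever_pivot [(0.66, [295.6, 204.9])]
lever_grip [(0.65, [289.2, 192.4])]
lever_end [(0.58, [279.0, 192.6])]
spindle [(0.53, [327.2, 207.9])]
nest [(0.95, [312.5, 209.0]), (0.66, [309.8, 241.8])]
{'time': 1.0, 'q': array([-1.26687593e+00,  2.63890388e-01,  1.60396074e+00,  1.10061929e-05,
        1.27369540e+00, -3.69141432e-02]), 'joint_vel': array([ 0.00032122, -0.00098708,  0.00016529, -0.00074061,  0.00062346,
       -0.00018332]), 'joint_torque': array([ 1.61097109e-04, -5.15077221e+01, -3.67735970e+01,  9.90417220e-05,
        7.09075666e-04,  1.13289636e-05]), 'tool_pos': array([ 0.22563256, -0.63619009,  0.23130744]), 'tcp_rot': array([3.09604100e+00, 5.32781468e-01, 2.60279344e-05]), 'wrist_force': array([ 0.25262604,  0.97047349, -0.57386457]), 'torque': array([ 0.02096828, -0.04409423,  0.0025641 ]), 'grip_force': 0.0, 'width': 1.0004523726197552}
```

Run:
```python
import cv2
a=cv2.imread('pics/top0.png'); cv2.imwrite('pics/top0c.png',cv2.resize(a[130:330,210:470],None,fx=3,fy=3,interpolation=2))
a=cv2.imread('pics/scene0.png'); cv2.imwrite('pics/scene0c.png',cv2.resize(a[80:330,180:500],None,fx=2.4,fy=2.4,interpolation=2))
```

```text
(no output)
```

View pics/top0c.png

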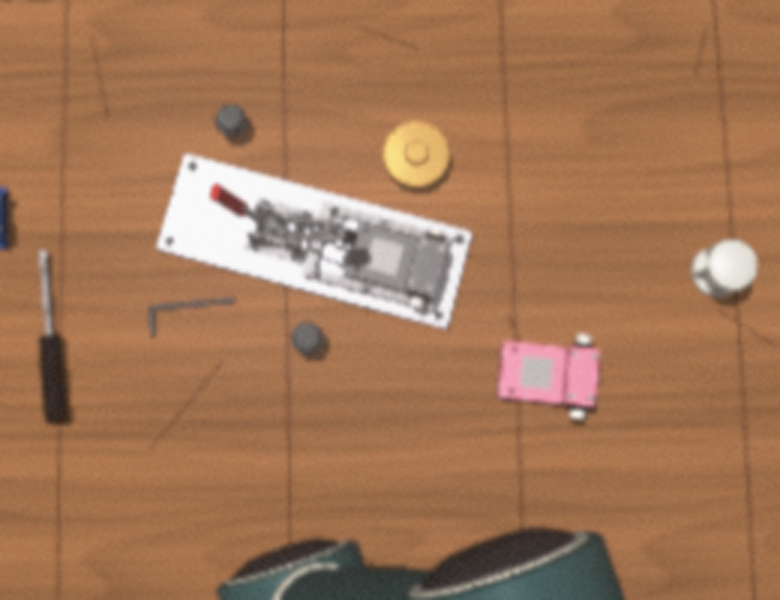

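View pics/scene0c.png

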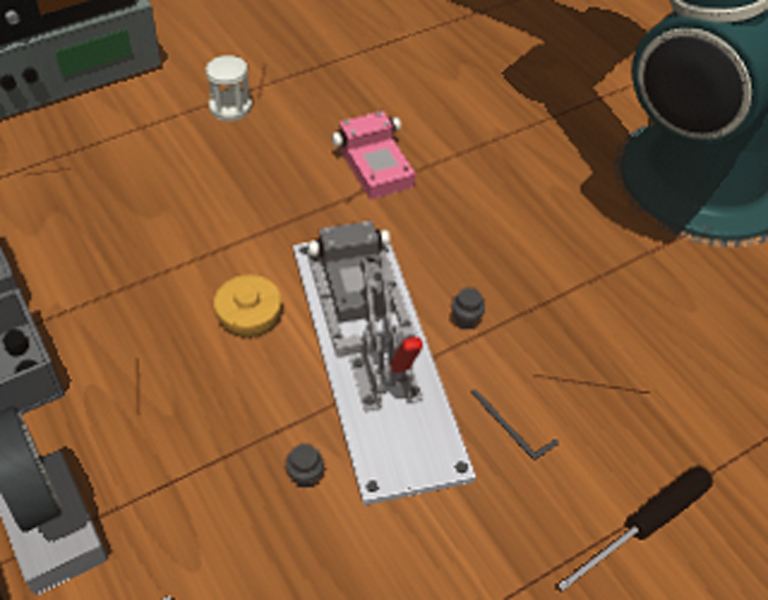

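Both views show the nest with the grey fixture. In the top crop its plate corners are about (187,154), (470,232), (447,328) and (157,249). The red lever grip is at (228,200), and the pink look-alike is well away at (550,372). Next I fit the nest pose.

Run:
```python
from h import *
from scipy.optimize import least_squares
c=cam('top'); m=regions_of('top','nest')
t=[(x['p'],x['bbox']) for x in m]; print(t)
im=c['image'].astype(int); br=((im.min(2)>150)).astype(np.uint8)[:,:,None][:,:,0]
nb=m[0]['mask'].astype(np.uint8)
hull=cv2.convexHull(np.vstack(cv2.findContours(nb,0,2)[0]))
print('mask rect',cv2.minAreaRect(hull))
pts0=[((187)/3+210-.33,154/3+130-.33),(470/3+210-.33,232/3+130-.33),(447/3+210-.33,328/3+130-.33),(157/3+210-.33,249/3+130-.33)]
g=cv2.cvtColor(c['image'],6)
sub=cv2.cornerSubPix(g,np.array(pts0,np.float32)[:,None],(4,4),(-1,-1),(3,50,.01))[:,0]
print(np.round(pts0,1).tolist(),sub.tolist())
W=np.array([atz(c,p,.012) for p in sub]); print(W.round(4))
loc=np.array([[160,55],[-170,55],[-170,-55],[160,-55]])/1000
best=[]
for L in (loc,loc*[1,-1]):
    f=lambda v:(np.c_[np.cos(v[2])*L[:,0]-np.sin(v[2])*L[:,1]+v[0],np.sin(v[2])*L[:,0]+np.cos(v[2])*L[:,1]+v[1]]-W[:,:2]).ravel()
    r=least_squares(f,[.45,0,1.4]); best.append(r); print(r.x,r.cost,np.round(r.fun*1000,1))
v=min(best,key=lambda r:r.cost).x
np.save('nest.npy',v)
n2w=lambda p:np.array([np.cos(v[2])*p[0]-np.sin(v[2])*p[1]+v[0],np.sin(v[2])*p[0]+np.cos(v[2])*p[1]+v[1],p[2]])
w2n=lambda P:np.array([np.cos(v[2])*(P[0]-v[0])+np.sin(v[2])*(P[1]-v[1]),-np.sin(v[2])*(P[0]-v[0])+np.cos(v[2])*(P[1]-v[1]),P[2]])
for n in ['top','scene']:
    c=cam(n)
    for t,z in [('rail_mouth',.012),('stop_face',.024),('fixture',.012),('fixture_front',.032),('lever_pivot',.04)]:
        for r in tip_of(n,t)[:2]: print(n,t,round(r['p'],2),(1000*w2n(atz(c,r['location'],z))).round(1))
    for r in tip_of(n,'lever_end')+tip_of(n,'lever_grip'):  # intersect with plane nest y=0
        o,d=ray(c,r['location']); a,b=w2n(o),w2n(o+d); q=a+(b-a)*(-a[1]/(b[1]-a[1])); print(n,'lever pt',q.round(4),'y0',np.arctan2(q[2]-.04,q[0]-.054))
    print(n,'pred',{k:proj(c,n2w(p)).round(1).tolist() for k,p in dict(mouth=(-.15,0,.012),stop=(-.015,0,.024),piv=(.054,0,.04)).items()})
```

```text
[(0.83, [262.2, 181.2, 106.9, 60.7]), (0.39, [323.9, 205.1, 34.1, 28.4]), (0.39, [200.9, 193.1, 10.8, 17.7])]
mask rect ((314.29248046875, 210.22640991210938), (100.68529510498047, 34.34014129638672), 15.945395469665527)Traceback (most recent call last):
  File "<stdin>", line 11, in <module>
cv2.error: OpenCV(4.12.0) :-1: error: (-5:Bad argument) in function 'cornerSubPix'
> Overload resolution failed:
>  - Layout of the output array corners is incompatible with cv::Mat
>  - Expected Ptr<cv::UMat> for argument 'corners'
```

```bash
cat >> h.py <<'E'
def frames(v):
    cs,sn=np.cos(v[2]),np.sin(v[2])
    n2w=lambda p:np.array([cs*p[0]-sn*p[1]+v[0],sn*p[0]+cs*p[1]+v[1],p[2]])
    w2n=lambda P:np.array([cs*(P[0]-v[0])+sn*(P[1]-v[1]),-sn*(P[0]-v[0])+cs*(P[1]-v[1]),P[2]])
    return n2w,w2n
E
python3 - <<'E'
from h import *
from scipy.optimize import least_squares
c=cam('top')
pts0=np.array([[187,154],[470,232],[447,328],[157,249]])/3+[210-.33,130-.33]
g=cv2.cvtColor(c['image'],6)
sub=cv2.cornerSubPix(g,np.array(pts0,np.float32).reshape(-1,1,2).copy(),(4,4),(-1,-1),(3,50,.01)).reshape(-1,2)
print(pts0.round(1).tolist(),sub.round(1).tolist())
loc=np.array([[160,55],[-170,55],[-170,-55],[160,-55]])/1000
best=[]
for P in (pts0,sub):
  W=np.array([atz(c,p,.012) for p in P])
  for L in (loc,loc*[1,-1]):
    f=lambda v:(np.c_[np.cos(v[2])*L[:,0]-np.sin(v[2])*L[:,1]+v[0],np.sin(v[2])*L[:,0]+np.cos(v[2])*L[:,1]+v[1]]-W[:,:2]).ravel()
    r=least_squares(f,[.45,0,1.4]); best.append(r); print(r.x.round(4),r.cost,np.round(r.fun*1000,1))
v=min(best,key=lambda r:r.cost).x
np.save('nest.npy',v); n2w,w2n=frames(v)
for n in ['top','scene']:
    c=cam(n)
    for t,z in [('rail_mouth',.012),('stop_face',.024),('fixture',.012),('fixture_front',.032),('lever_pivot',.04)]:
        for r in tip_of(n,t)[:2]: print(n,t,round(r['p'],2),(1000*w2n(atz(c,r['location'],z))).round(1))
    for r in tip_of(n,'lever_end')+tip_of(n,'lever_grip'):
        o,d=ray(c,r['location']); a,b=w2n(o),w2n(o+d); q=a+(b-a)*(-a[1]/(b[1]-a[1])); print(n,'lever pt',q.round(4),'elev',np.arctan2(q[2]-.04,q[0]-.054))
    print(n,'pred',{k:proj(c,n2w(p)).round(1).tolist() for k,p in dict(mouth=(-.15,0,.012),stop=(-.015,0,.024),piv=(.054,0,.04),end0=(.054+.127*np.cos(1.31),0,.04+.127*np.sin(1.31)),end2=(.054+.127*np.cos(1.11),0,.04+.127*np.sin(1.11)),).items()})
E
```

```text
[[272.0, 181.0], [366.3, 207.0], [358.7, 239.0], [262.0, 212.7]] [[271.70001220703125, 180.6999969482422], [366.70001220703125, 207.6999969482422], [357.79998779296875, 238.6999969482422], [261.70001220703125, 211.8000030517578]]
[0.506  0.0346 1.2829] 0.024254282468400036 [-105.5   33.2 -105.7   28.9  105.   -31.2  106.3  -31. ]
[0.506  0.0346 1.2836] 5.148941873829537e-06 [-0.2  2.1 -0.1 -2.3 -0.4 -0.   0.7  0.2]
[0.5067 0.0355 1.2773] 0.02384821166768633 [-105.    33.2 -103.6   31.5  103.7  -33.   104.8  -31.8]
[0.5067 0.0355 1.2743] 3.995731640989288e-06 [ 0.8  1.1  1.2 -0.3 -2.  -0.9  0.1  0.1]
top rail_mouth 0.71 [-161.2    0.3   12. ]
top stop_face 0.72 [-24.6   2.8  24. ]
top stop_face 0.28 [-155.3    5.2   24. ]
top fixture 0.84 [-286.3   72.8   12. ]
top fixture 0.76 [-94.1  -2.9  12. ]
top fixture_front 0.76 [-326.8   63.5   32. ]
top fixture_front 0.66 [-147.9  -14.8   32. ]
top lever_pivot 0.72 [129.  -23.1  40. ]
top lever_pivot 0.58 [57.8  0.9 40. ]
top lever pt [0.1039 0.     0.1724] elev 1.210208608775213
top lever pt [-0.0886  0.      0.5613] elev 1.8377994125350028
top lever pt [ 0.2575  0.     -1.191 ] elev -1.4069894229417492
top lever pt [0.0859 0.     0.1069] elev 1.125844974975602
top pred {'mouth': [356.6, 221.6], 'stop': [317.1, 209.9], 'piv': [296.7, 203.4], 'end0': [284.2, 193.8], 'end2': [276.9, 192.2]}
scene rail_mouth 0.8 [-151.2   -0.    12. ]
scene stop_face 0.66 [-23.5  -3.1  24. ]
scene fixture 0.83 [-266.8   64.4   12. ]
scene fixture 0.69 [-95.6  -3.1  12. ]
scene fixture_front 0.86 [-332.9   55.4   32. ]
scene fixture_front 0.68 [-152.3    0.5   32. ]
scene lever_pivot 0.93 [60.  -4.8 40. ]
scene lever pt [0.0981 0.     0.1696] elev 1.2427960233673139
scene lever pt [0.0672 0.     0.1205] elev 1.407839050087151
scene pred {'mouth': [323.8, 183.8], 'stop': [336.1, 219.6], 'piv': [343.6, 238.5], 'end0': [351.1, 217.9], 'end2': [354.0, 229.6]}
```

Call:
apply_moves(fingers=[0,0,0,0,0,0,0,0,0,0,0,0], travel=[[0.63,-0.655,0],[0.63,-0.655,0],[0.63,-0.655,0],[0.63,-0.655,0],[0.63,-0.655,0],[0.63,-0.655,0],[0.63,-0.655,0],[0.63,-0.655,0],[0.63,-0.655,0],[0.63,-0.655,0],[0.63,-0.655,0],[0.63,-0.655,0]], rotation=[[0,0,0],[0,0,0],[0,0,0],[0,0,0],[0,0,0],[0,0,0],[0,0,0],[0,0,0],[0,0,0],[0,0,0],[0,0,0],[0,0,0]])

```text
time: 3.15
tool_pos: [0.451, -0.1377, 0.2317]
tcp_rot: [3.095, 0.532, 0.002]
wrist_force: [0.9, -0.2, 0.1]
width: 0.0
grip_force: 0.0
```

Call:
apply_moves(fingers=[0,0,0,0,0,0,0,0,0,0], travel=[[0,0,0],[0,0,0],[0,0,0],[0,0,0],[0,0,0],[0,0,0],[0,0,0],[0,0,0],[0,0,0],[0,0,0]], rotation=[[0,0,-1],[0,0,-1],[0,0,-1],[0,0,-1],[0,0,-1],[0,0,-1],[0,0,-1],[0,0,-1],[0,0,-1],[0,0,0]])

```text
time: 4.15
tool_pos: [0.4505, -0.1394, 0.2315]
tcp_rot: [2.516, 1.88, 0.0]
wrist_force: [0.4, -0.1, 0.1]
width: -0.002
grip_force: 0.0
```

Run:
```python
from h import *
c=cam('wrist'); cv2.imwrite('pics/w1.png',c['image'][:,:,::-1])
s=read_state(); print(s['time'],s['tool_pos'],R.from_rotvec(s['tcp_rot']).as_matrix().round(3),s['width'],s['wrist_force'])
n2w,w2n=frames(np.load('nest.npy')); print('tcp nest',w2n(s['tool_pos']))
for t,z in [('rail_mouth',.012),('stop_face',.024),('fixture',.012),('fixture_front',.032),('lever_pivot',.04)]:
    for r in tip_of('wrist',t)[:2]: print(t,round(r['p'],2),np.round(r['location'],1),(1000*w2n(atz(c,r['location'],z))).round(1))
print({k:proj(c,n2w(p)).round(1).tolist() for k,p in dict(mouth=(-.15,0,.012),c1=(-.17,.055,.012),c2=(-.17,-.055,.012),stop=(-.015,0,.024),tip=w2n(s['tool_pos'])).items()})
```

```text
4.2 [ 0.45053666 -0.13943913  0.23142794] [[ 0.286  0.958  0.   ]
 [ 0.958 -0.286 -0.   ]
 [-0.     0.    -1.   ]] -0.0006922157182919325 [-1.22601002 -0.39740136  0.42781146]
tcp nest [-0.18372498  0.00258075  0.23142794]
rail_mouth 0.82 [324.7 142.6] [-150.3   -4.6   12. ]
stop_face 0.88 [324.2  13.2] [-15.3  -2.1  24. ]
fixture 0.86 [323.8  96.2] [-97.7  -2.9  12. ]
fixture 0.61 [269.6 243.9] [-281.9   65.6   12. ]
fixture_front 0.88 [270.6 285.6] [-331.3   63.1   32. ]
fixture_front 0.61 [327.8 142.2] [-147.9   -7.7   32. ]
{'mouth': [320.8, 142.3], 'c1': [275.1, 158.7], 'c2': [366.2, 159.5], 'stop': [322.2, 12.9], 'tip': [317.7, 248.8]}
```

View pics/w1.png

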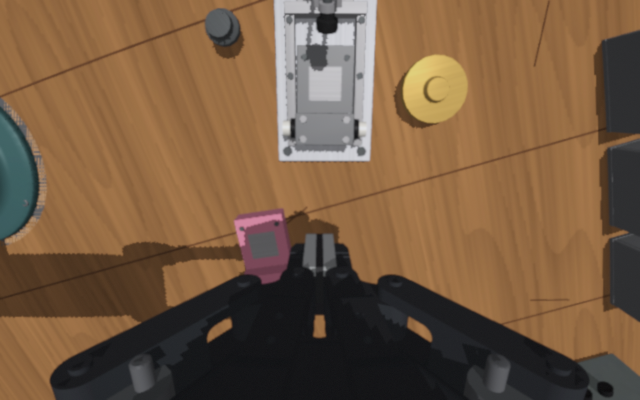

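The wrist view shows the plate's near corners at (279,160) and (370,161). That puts the centre line about 4 px (3–4 mm) towards nest −y of the fit. The fixture front is at about nest x = −147 mm, and the path to it is clear. I'll descend in front of it.

Call:
apply_moves(fingers=[0,0,0,0,0,0,0], travel=[[0,0.11,0.8],[0,0,0.8],[0,0,0.8],[0,0,0.8],[0,0,0.84],[0,0,0],[0.3,0,0]], rotation=[[0,0,0],[0,0,0],[0,0,0],[0,0,0],[0,0,0],[0,0,0],[0,0,0]])

```text
time: 5.15
tool_pos: [0.459, -0.1271, 0.0288]
tcp_rot: [-2.517, -1.876, 0.003]
wrist_force: [0.6, -0.5, 0.3]
width: -0.003
grip_force: 0.0
```

Call:
apply_moves(fingers=[0,0,0,0,0,0,0,0], travel=[[0.1,0,0],[0.1,0,0],[0.1,0,0],[0.1,0,0],[0.1,0,0],[0.1,0,0],[0.1,0,0],[0,0,0]], rotation=[[0,0,0],[0,0,0],[0,0,0],[0,0,0],[0,0,0],[0,0,0],[0,0,0],[0,0,0]])

```text
time: 5.95
tool_pos: [0.4699, -0.0921, 0.0291]
tcp_rot: [-2.516, -1.88, -0.001]
wrist_force: [0.7, 0.5, 0.2]
width: 0.002
grip_force: 0.2
```

Run:
```python
from h import *
s=read_state(); n2w,w2n=frames(np.load('nest.npy')); print(s['time'],w2n(s['tool_pos']),s['wrist_force'])
c=cam('scene'); cv2.imwrite('pics/s2.png',cv2.resize(c['image'][130:260,240:440,::-1],None,fx=3.5,fy=3.5,interpolation=2))
for r in tip_of('scene','fixture')[:3]: print(r['p'],w2n(atz(c,r['location'],.012)))
```

```text
5.95 [-0.13275083 -0.00212528  0.02906408] [0.71352635 0.51449646 0.18482865]
0.77 [-0.06696598 -0.00435115  0.012     ]
0.72 [-0.26857002  0.06239276  0.012     ]
```

View pics/s2.png

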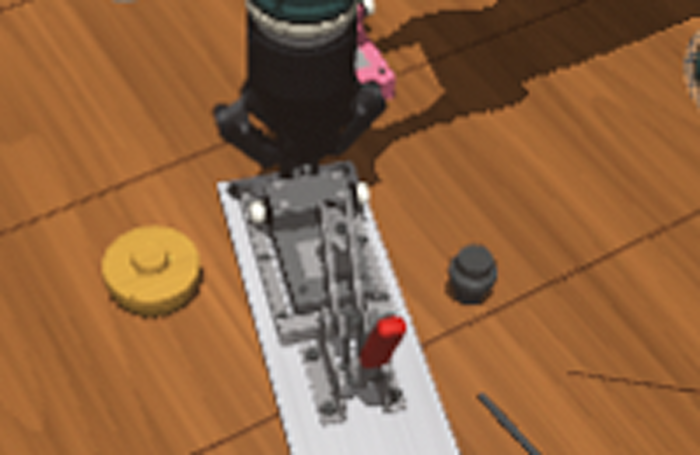

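The fingers are centred behind the fixture, which is now near the stop. I'll creep in and watch the force.

Call:
apply_moves(fingers=[0,0,0,0,0,0], travel=[[0.04,0,0],[0.03,0,0],[0.02,0,0],[0.02,0,0],[0,0,0],[0,0,0]], rotation=[[0,0,0],[0,0,0],[0,0,0],[0,0,0],[0,0,0],[0,0,0]])

```text
time: 6.65
tool_pos: [0.4713, -0.0876, 0.0292]
tcp_rot: [-2.516, -1.88, 0.0]
wrist_force: [-0.8, -1.6, -0.9]
width: 0.001
grip_force: 0.7
```

Call:
apply_moves(fingers=[0,0], travel=[[0.02,0,0],[0,0,0]], rotation=[[0,0,0],[0,0,0]])

```text
time: 6.85
tool_pos: [0.4716, -0.0871, 0.0292]
tcp_rot: [2.516, 1.881, -0.001]
wrist_force: [-2.0, -3.4, -1.5]
width: -0.0
grip_force: 2.1
```

Call:
apply_moves(fingers=[0,0,0], travel=[[0.03,0,0],[0,0,0],[0,0,0]], rotation=[[0,0,0],[0,0,0],[0,0,0]])

```text
time: 7.15
tool_pos: [0.4713, -0.0869, 0.0293]
tcp_rot: [2.515, 1.881, -0.005]
wrist_force: [-5.5, -10.4, 0.2]
width: -0.004
grip_force: 5.3
```

Call:
apply_moves(fingers=[0,0,0], travel=[[0.04,0,0],[0,0,0],[0,0,0]], rotation=[[0,0,0],[0,0,0],[0,0,0]])

```text
time: 7.45
tool_pos: [0.4713, -0.0868, 0.0293]
tcp_rot: [2.512, 1.882, -0.009]
wrist_force: [-7.5, -17.4, 2.1]
width: -0.003
grip_force: 9.8
```

The force rose to 19 N with no more travel, so the fixture is against the stop. I'll back off, rise, and go over to the V.

Call:
apply_moves(fingers=[0,0,0,0,0,0,0,0,0], travel=[[-0.1,0,0],[-0.3,0,0],[-0.3,0,0],[0,0,-0.9],[0,0,-0.9],[0,0,-0.9],[0,0,-0.9],[0,0,-0.9],[0,0,0]], rotation=[[0,0,0],[0,0,0],[0,0,0],[0,0,0],[0,0,0],[0,0,0],[0,0,0],[0,0,0],[0,0,0]])

```text
time: 8.35
tool_pos: [0.4679, -0.1177, 0.263]
tcp_rot: [2.507, 1.873, 0.017]
wrist_force: [1.0, -1.1, -0.7]
width: -0.001
grip_force: 0.0
```

Run:
```python
from h import *
s=read_state(); n2w,w2n=frames(np.load('nest.npy')); print(s['time'],w2n(s['tool_pos']),s['wrist_force'],R.from_rotvec(s['tcp_rot']).as_matrix().round(3).tolist())
c=cam('wrist'); cv2.imwrite('pics/w3.png',c['image'][:,:,::-1])
for t,z in [('rail_mouth',.012),('stop_face',.024),('fixture',.012),('fixture_front',.032),('lever_pivot',.04)]:
    for r in tip_of('wrist',t)[:2]: print(t,round(r['p'],2),np.round(r['location'],1),(1000*w2n(atz(c,r['location'],z))).round(1))
```

```text
8.35 [-0.15789386 -0.00766454  0.26302242] [ 0.98534024 -1.07730044 -0.70324157] [[0.283, 0.959, 0.016], [0.959, -0.283, -0.003], [0.001, 0.016, -1.0]]
rail_mouth 0.58 [310.7 160.4] [-150.5   -1.3   12. ]
stop_face 0.65 [310.9  45.1] [-13.8  -1.4  24. ]
fixture 0.86 [261.5 250.3] [-279.6   68.7   12. ]
fixture 0.72 [310.6  92.5] [-65.7  -1.1  12. ]
fixture_front 0.88 [312.  135.5] [-116.8   -3.1   32. ]
fixture_front 0.76 [263.4 292.3] [-335.1   65.2   32. ]
```

View pics/w3.png

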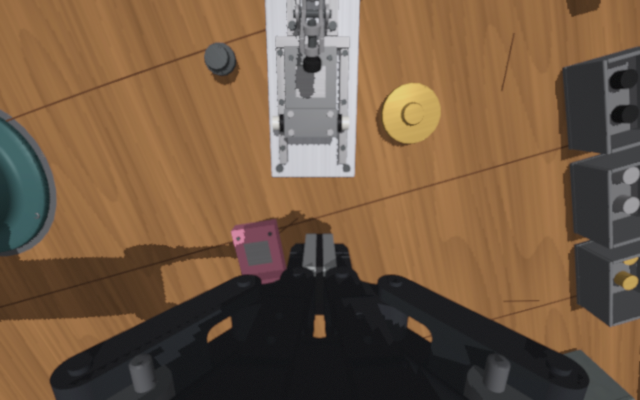

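The fixture now sits against the stop (network x = −65.7 mm, home is −65). The tool has picked up a tilt of about 1°, so I'll correct that and go over the V.

Call:
apply_moves(fingers=[0,0,0,0,0,0,0], travel=[[0,-0.11,0],[0.83,0,0],[0.83,0,0],[0.83,0,0],[0.83,0,0],[0.83,0,0],[0,0,0]], rotation=[[0.16,0,0],[0,0,0],[0,0,0],[0,0,0],[0,0,0],[0,0,0],[0,0,0]])

```text
time: 9.35
tool_pos: [0.5165, 0.0877, 0.253]
tcp_rot: [-2.499, -1.876, 0.017]
wrist_force: [-1.0, 1.1, 0.3]
width: -0.001
grip_force: 0.0
```

Run:
```python
from h import *
s=read_state(); n2w,w2n=frames(np.load('nest.npy')); print(s['time'],w2n(s['tool_pos']),s['wrist_force'],R.from_rotvec(s['tcp_rot']).as_matrix().round(3).tolist())
c=cam('wrist'); w=c['image'][:,:,::-1]
for t,z in [('lever_pivot',.04),('lever_end',.16),('lever_grip',.135),('spindle',.1)]:
    for r in tip_of('wrist',t)[:2]: print(t,round(r['p'],2),np.round(r['location'],1),(1000*w2n(atz(c,r['location'],z))).round(1))
c=cam('scene'); a=cv2.resize(c['image'][100:270,240:440,::-1],None,fx=2.3,fy=2.3,interpolation=2)
cv2.imwrite('pics/m4.png',np.hstack([cv2.resize(w[:391],None,fx=.5,fy=1)[:, :320],a[:391]]))
```

```text
9.35 [0.05274602 0.00582204 0.25300556] [-1.0017674   1.08400024  0.3108557 ] [[0.279, 0.96, -0.018], [0.96, -0.279, 0.007], [0.001, -0.02, -1.0]]
lever_pivot 0.96 [328.1 173. ] [50.9 -1.6 40. ]
lever_end 0.95 [330.7 145.9] [ 95.9  -1.6 160. ]
lever_grip 0.66 [329.6 160. ] [ 81.1  -1.4 135. ]
```

View pics/m4.png

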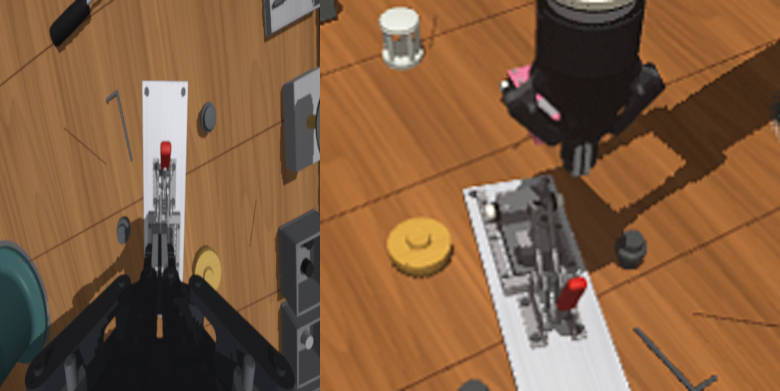

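The wrist view shows the red lever straight ahead and on the centre line. I'll undo the tilt, which was a passing reading, and centre the tool.

Call:
apply_moves(fingers=[0,0,0], travel=[[0,0,0],[0,0,0],[0,0,0]], rotation=[[-0.16,0,0],[0,0,0],[0,0,0]])

```text
time: 9.95
tool_pos: [0.5163, 0.083, 0.2545]
tcp_rot: [2.517, 1.879, 0.001]
wrist_force: [0.1, 0.2, 0.2]
width: -0.005
grip_force: 0.0
```

```bash
cat > st.py <<'E'
from h import *
s=read_state(); n2w,w2n=frames(np.load('nest.npy')); print(s['time'],w2n(s['tool_pos']),s['wrist_force'],R.from_rotvec(s['tcp_rot']).as_matrix().round(3).tolist())
E
python3 st.py
```

```text
9.95 [0.0482303  0.00472576 0.25449215] [0.08877685 0.23969352 0.2013308 ] [[0.284, 0.959, 0.0], [0.959, -0.284, 0.0], [0.0, 0.0, -1.0]]
```

Call:
apply_moves(fingers=[0,0,0,0,0,0], travel=[[0,0.125,0],[0,0,0.84],[0,0,0.84],[0,0,0.84],[0,0,0],[0,0,0]], rotation=[[0,0,0],[0,0,0],[0,0,0],[0,0,0],[0,0,0],[0,0,0]])

```text
time: 10.55
tool_pos: [0.5223, 0.0816, 0.1281]
tcp_rot: [-2.516, -1.88, 0.002]
wrist_force: [-0.1, 0.3, 1.4]
width: -0.002
grip_force: 0.0
```

```bash
python3 st.py
python3 - <<'E'
import numpy as np
# corner (bottom +x edge, half 11mm) rides lever face at r; print tcp nest x (true),z
prev=None
for e in [1.31,1.22,1.1,1.0,.9,.8,.7,.6,.5,.4,.3,.2,.13,.07]:
    r=.092; x=.054+r*np.cos(e)-.006*np.sin(e)-.011; z=.04+r*np.sin(e)+.006*np.cos(e)
    print(e,round(x*1000,1),round(z*1000,1), None if prev is None else np.round((np.array([x,-z])-prev)/.05,2)); prev=np.array([x,-z])
E
```

```text
10.55 [ 0.0486354  -0.00143559  0.12814955] [-0.06570635  0.28591315  1.37842201] [[0.284, 0.959, -0.002], [0.959, -0.284, -0.0], [-0.001, -0.002, -1.0]]
1.31 60.9 130.4 None
1.22 69.0 128.5 [0.16 0.04]
1.1 79.4 124.7 [0.21 0.07]
1.0 87.7 120.7 [0.17 0.08]
0.9 95.5 115.8 [0.16 0.1 ]
0.8 102.8 110.2 [0.15 0.11]
0.7 109.5 103.9 [0.13 0.13]
0.6 115.5 96.9 [0.12 0.14]
0.5 120.9 89.4 [0.11 0.15]
0.4 125.4 81.4 [0.09 0.16]
0.3 129.1 72.9 [0.07 0.17]
0.2 132.0 64.2 [0.06 0.18]
0.13 133.4 57.9 [0.03 0.13]
0.07 134.4 52.4 [0.02 0.11]
```

Call:
apply_moves(fingers=[0,0,0,0,0,0,0,0,0,0], travel=[[0.19,0,0],[0.19,0,0],[0.21,0,0.07],[0.17,0,0.08],[0.16,0,0.1],[0.15,0,0.11],[0.13,0,0.13],[0.12,0,0.14],[0,0,0],[0,0,0]], rotation=[[0,0,0],[0,0,0],[0,0,0],[0,0,0],[0,0,0],[0,0,0],[0,0,0],[0,0,0],[0,0,0],[0,0,0]])

```text
time: 11.55
tool_pos: [0.5405, 0.145, 0.096]
tcp_rot: [-2.516, -1.88, 0.003]
wrist_force: [-0.4, -0.1, 0.5]
width: 0.001
grip_force: 0.0
```

```bash
python3 st.py
python3 - <<'E'
from h import *
c=cam('scene'); cv2.imwrite('pics/s5.png',cv2.resize(c['image'][130:290,240:440,::-1],None,fx=3.5,fy=3.5,interpolation=2))
E
```

```text
11.55 [ 0.11458016 -0.00035959  0.09597593] [-0.41577686 -0.06969511  0.47234445] [[0.283, 0.959, -0.002], [0.959, -0.283, -0.0], [-0.001, -0.001, -1.0]]
```

View pics/s5.png

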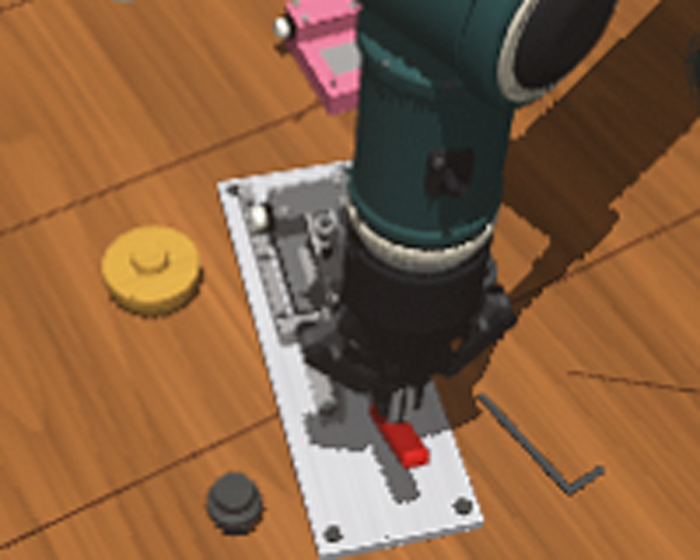

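The lever is following the fingertip, with the red grip at (400,440) well below it, and the clamp bar is coming down. I'll continue along the arc.

Call:
apply_moves(fingers=[0,0,0,0,0,0,0], travel=[[0.1,0,0.15],[0.09,0,0.16],[0.07,0,0.17],[0.06,0,0.18],[0.03,0,0.1],[0,0,0],[0,0,0]], rotation=[[0,0,0],[0,0,0],[0,0,0],[0,0,0],[0,0,0],[0,0,0],[0,0,0]])

```text
time: 12.3
tool_pos: [0.545, 0.1615, 0.0577]
tcp_rot: [-2.516, -1.88, 0.004]
wrist_force: [-0.8, 0.7, 0.5]
width: -0.002
grip_force: 0.0
```

Call:
apply_moves(fingers=[0,0,0,0], travel=[[0,0,0.06],[0,0,0.06],[0,0,0],[0,0,0]], rotation=[[0,0,0],[0,0,0],[0,0,0],[0,0,0]])

```text
time: 12.7
tool_pos: [0.5459, 0.1617, 0.0526]
tcp_rot: [-2.517, -1.88, 0.001]
wrist_force: [0.4, 0.6, -0.8]
width: 0.004
grip_force: 0.0
```

There's no resistance, so the lever may have passed centre. I'll press gently to feel for the end stop.

Call:
apply_moves(fingers=[0,0,0], travel=[[0,0,0.04],[0,0,0],[0,0,0]], rotation=[[0,0,0],[0,0,0],[0,0,0]])

```text
time: 13.0
tool_pos: [0.5464, 0.1618, 0.0518]
tcp_rot: [2.517, 1.88, 0.001]
wrist_force: [-1.3, -1.0, 4.1]
width: -0.002
grip_force: 2.8
```

Call:
apply_moves(fingers=[0,0,0], travel=[[0,0,0.04],[0,0,0],[0,0,0]], rotation=[[0,0,0],[0,0,0],[0,0,0]])

```text
time: 13.3
tool_pos: [0.5466, 0.1619, 0.0515]
tcp_rot: [2.516, 1.88, 0.001]
wrist_force: [-7.4, -1.9, 16.5]
width: 0.002
grip_force: 8.2
```

It's firm at z = 51.5 mm, which matches the end stop. I'll rise and check.

Call:
apply_moves(fingers=[0,0,0,0,0,0,0,0,0], travel=[[0,0,-0.1],[0,0,-0.5],[0,0,-0.8],[0,0,-0.9],[0,0,-0.9],[-0.9,0,0],[-0.9,0,0],[-0.9,0,0],[0,0,0]], rotation=[[0,0,0],[0,0,0],[0,0,0],[0,0,0],[0,0,0],[0,0,0],[0,0,0],[0,0,0],[0,0,0]])

```text
time: 14.2
tool_pos: [0.5063, 0.0284, 0.2088]
tcp_rot: [2.52, 1.874, -0.003]
wrist_force: [0.4, -0.4, -1.1]
width: -0.0
grip_force: 0.0
```

Run:
```python
from h import *
n2w,w2n=frames(np.load('nest.npy'))
for n in ['scene','wrist']:
    c=cam(n)
    for t in ['lever_end','lever_grip']:
        for r in tip_of(n,t)[:1]: print(n,t,round(r['p'],2),(1000*w2n(atz(c,r['location'],.049))).round(1))
    for r in tip_of(n,'fixture')[:2]: print(n,'fix',round(r['p'],2),(1000*w2n(atz(c,r['location'],.012))).round(1))
    if n=='scene': cv2.imwrite('pics/s6.png',cv2.resize(c['image'][130:290,240:440,::-1],None,fx=3.5,fy=3.5,interpolation=2))
```

```text
scene lever_end 0.66 [179.1  -3.5  49. ]
scene lever_grip 0.76 [152.5   0.2  49. ]
scene fix 0.76 [-63.2   1.7  12. ]
scene fix 0.57 [113. 106.  12.]
wrist lever_grip 0.78 [151.4  -1.6  49. ]
wrist fix 0.77 [-67.4  -0.   12. ]
```

View pics/s6.png

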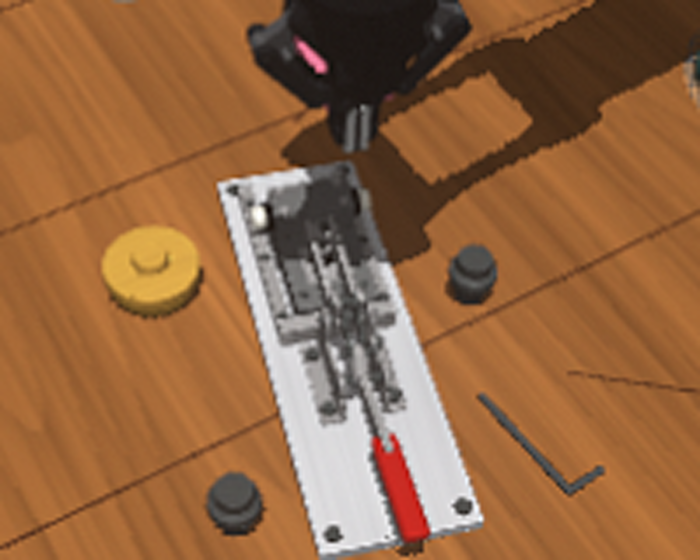

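The lever lies flat with its red end at (415,535). The bar is level on the fixture, which is at home, and the gripper is clear. Handing in.

```bash
python3 -c "
from workcell import *
print(finish_job())"
```

```text
the job is handed in; nothing more can be done
None
```

The fixture is home against the end stop, the clamp lever is down on its own end stop past centre with the bar level on the fixture, the arm is clear, and the job was handed in at about 14 s of the 42 s allowed.

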